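# Slide the treat jar over the tray lip, bed it, and shut the tray

### The arm

A 6-joint arm with a two-finger parallel gripper is mounted at the origin on the work surface. World frame = base frame: x ahead of the robot, y to its left, z up, the work surface at z = 0. Lengths are in m, angles in rad, forces in N, time in s.
With the tool pointing down it reaches from about 0.275 to 0.85 m from the base axis. Payload 19 kg.
Tool frame: the origin (TCP) lies on the mounting face of the last link; the fingertips stand 173 mm ahead of it and the grasp point (between the pads) lies 155 mm ahead of it; z points along the fingers, y is the line along which they close (so a half turn about z gives the same grasp; the last joint's range is limited). The gripper opens to 85 mm and grips with 20 to 120 N. Pads are 22 mm wide; open, the fingers measure 114 mm over their backs; the gripper's body (76 mm by 85 mm) begins 54 mm behind the grasp point. The pads swing forward as they close: fully open they stand 13 mm farther back than shut.
Start: joints at [1.17, 0.15, 1.437, -0, 1.554, -0.134], TCP at [0.152, 0.555, 0.405] pointing down, gripper open.
Joint ranges: [-2.8, 2.8], [-0.68, 2.1], [0.12, 2.68], [-1.39, 4.53], [0.16, 2.79], [-2.81, 2.81]. Speed limits (rad/s): [1.89, 1.89, 2.22, 3.01, 3.01, 3.01].

### API

Orientations are given as a rotation vector (axis times angle).
In Python, from cell import manip gives the robot as it stands.
- The arm moves only by the tool send_rows, never from a script. Its argument "steps" is a list of rows, each an object with "hand": the opening, from 0 (shut) to 1 (fully open); "xyz": the shift along the tool's x, y, z in mm, a list of three; "spin": the turn about the tool's z in degrees. A call has 1 to 20 rows; each row shifts and turns the commanded pose from where the row before left it, along the tool's axes as they then stand; what a row does not reach is not made up. A row lasts 1/12 s, in which the tool goes at most 41.7 mm and 7.16 degrees, less where a joint would pass 70% of its speed; a pose out of reach is approached as far as the arm can. A call is refused whole if a number of a shift passes 41.7 or a number of a turn 7.16, either way. A call with a gripper value outside its range is refused whole. The fingers move at their own pace and stop on an object; the grip force is fixed at half the most. Time passes only in rows, so rows that do not move let the fingers close. It gives the time, the measured TCP pose, the force, the opening and the grip force at its end, in the units of the state.
- manip.observe(): the state, without advancing time (a new reading comes with each control period).
- manip.read_camera(name): name is "scene" or "top" or "wrist"; returns a dict with "pixels" (480x640x3 uint8, red, green, blue), "z_map" (480x640 float32, m along the optical axis (not along the pixel's ray), 0 where there is no reading), "mtx" (3x3 intrinsics, pixels), "xyz" and "rotation" of the camera in the world; the wrist camera has in their place "tool_from_camera" (4x4, takes a point from camera to tool coordinates, whose origin is the TCP and whose axes are the flange's). Camera axes: x right, y up, looking along -z (the intrinsics and any distortion apply to the point x, -y, -z); pixel columns grow to the right and rows downward; lengths in m; the calibration is good to about 2 mm. The wrist camera is an equidistant fisheye: a pixel r from the principal point sees the ray r / f radians off the axis. A picture is of the moment at which its call begins: read the wrist's pose just before it.
- manip.hand_in(): hands the job in; it is judged then, once.
Trained networks look in a picture, given as the dict that the camera call returned (one of the last four; its "shot" number tells which), for a name from the list of things; names that differ only in an ending like _2 or _b are one class to them, and where a whole thing is asked for, a point or a joint stands for the part that bears it (a point fixed in the world has none). Each returns a list of dicts, best first, with "confidence" (0 to 1); they miss things now and then, are a little off and sometimes report something else, mostly with a low value. They report only what shows in the picture. A call takes as long as a camera call.
- manip.look_for(picture, name): "at" ([x, y, z] in m, in world coordinates, good to about 4 mm: the middle of the surface that is visible of it).
- manip.trace(picture, name): "mask" (480x640 bool, what is visible of it).
- manip.landmark_of(picture, name): "at" ([x, y, z] in m, in world coordinates, good to about 4 mm: a listed point, or the origin of a listed thing).
The state is a dict: "clock": time; "joint_pos": joint angles; "dq": joint speeds; "joint_torque": joint torques, N m; "tcp_pos": TCP position; "eef_rot": TCP orientation; "ft_force": force on the tool from outside, world axes, zero at the start; "ft_torque": the same for the moment, N m; "width": opening from 0.0 (shut) to 1.0 (fully open); "gripper_force": force on a finger pad.
Only numpy, scipy, OpenCV 4.12 (cv2) and the standard library are available. Lean on these libraries where they do the work, as an engineer would, in place of code of your own. Each camera call takes 0.05 s, during which the arm holds its last target. There are 200 camera calls.

### The job

With the tray left pulled out, slide the glass treat jar (upright, never lifted) up the sloping side of the tray and over its lip so that it drops flat into the tray, and press it sideways against the rubber stop on the far side, feeling for it, with a steady push of about 10 N for half a second. Then push the tray gently all the way home under the raised shelf with the jar in it. Never push the jar with more than 20 N nor the tray with more than 25 N, and leave everything else where it is.

Things in the scene. Friction and masses are not known exactly. Their poses are not given: they have to be found in the camera images.
- jar: Low round glass jar of treats with a dark metal twist cap, loose, 0.4 to 0.7 kg. Body 92 mm diameter (cap 93), 68 mm high, bottom edge bevelled 3 mm: too wide to grip, so push it; two fingers spread about 50 mm cradle it. Origin: centre of its underside, z up. Starts on the work surface on the ramp side of the tray.
- tray: White pull-out tray, fixed in y. Origin at work-surface height under the middle of the jar's place; +x inwards (shutting), +y from ramp to stop pad, z up. Jar's place: floor at z 4 mm, 97 to 105 mm long in y (lip to stop pad), 113 mm wide in x. Front panel x -68 to -56, y -53 to +77, 46 mm high; inner rim x +57 to +63, 16 mm high.
- lip (a point): Middle of the lip's upper inner edge, tray y = -48.5 mm, 9 mm above the work surface; tray axes. It drops 5 mm upright to the tray floor. On its -y side a ramp, 112 mm wide in x, falls from 6 mm to 61 mm before this point (10 degrees). Finger pads grip the glass: let them rise with the jar on the ramp; pressed hard they can hold its near edge up, so ease off once it is past the lip.
- stop: Adjustable stop on the tray's +y side, facing the ramp: a fixed bracket, and screwed to it a rubber pad 64 mm wide, 12 mm thick, 36 mm high. The pad's setting differs every time and is NOT measured: its face lies somewhere between tray y = +48.5 and +56.5 mm, and it does not yield, so feel for it. Origin (of the bracket): tray x = 0, y = +48.5 mm, z = 4 mm; tray axes.
- seat (a point): Point on the tray floor, 4 mm above the tray's origin, near the middle of the jar's place; same axes as the tray. The jar ends within about 11 mm of it, touching the stop pad.
- panel (a point): Point at the top edge of the tray's front panel, on its outer face (the one towards the robot), level in y with the jar's place; 46 mm high. Push the tray shut on this face, along tray +x; same axes as the tray.
- tray_slide (a joint): How far the tray is pulled out, in m: 0 is fully home against a rigid end stop; it starts between 0.08 and 0.11. The slide has about 3.5 N of friction and stays where it is left.
- riser: Raised grey metal shelf over the tray, fixed, 340 mm wide, 200 mm deep; top 129 mm, underside of its front lip 107 mm above the work surface. Origin on the work surface, 35 mm inward of that front lip's outer face, same axes as the tray. The front lip is 66 mm inward of the front panel's outer face when the tray is shut.
- bowl: Yellow silicone bowl, 124 mm across, 42 mm high, a bystander. Origin at the centre of its underside.
- clicker: Black training clicker, 62 by 34 by 20 mm, a bystander. Origin at the centre of its underside.
- ring: Teal rubber ring, 90 mm across, 16 mm high, a bystander. Origin at the centre of its underside.
- brush: Flat brush with a wooden handle lying on the surface, a bystander.
- tin: Tin can 68 mm across, 75 mm high, standing on the raised shelf, a bystander.
- spray: Bottle 44 mm across, 100 mm high, standing on the raised shelf, a bystander.

How it is judged:
On the way:
1. With the tray still out (more than 50 mm), the jar lies flat behind the lip and is pressed against the stop pad with more than 5 N for 0.3 s (value of joint tray_slide above 0.05 m and contact force between jar and stop above 5 N and angle between jar's own z axis and vertical below 0.03 rad and z of jar in the frame of seat below 0.002 m and horizontal distance between jar and seat below 0.018 m), for 0.3 s.
At the end, for the whole second after the job is handed in: The tray is fully home (within 3 mm) and the jar rests flat on the tray floor behind the lip (upright within 0.03 rad, within 2 mm of floor height and 18 mm of the seat point), at rest (value of joint tray_slide below 0.003 m and angle between jar's own z axis and vertical below 0.03 rad and z of jar in the frame of seat below 0.002 m and horizontal distance between jar and seat below 0.018 m and linear speed of jar below 0.01 m/s); the robot touches nothing.
It fails at once if the jar is pushed by the robot with more than 20 N (contact force between any of the fingers, the arm and jar above 20 N).
It fails at once if the jar is pressed on the stop pad with more than 20 N (contact force between jar and stop above 20 N).
It fails at once if the tray is pushed by the robot with more than 25 N (contact force between any of the fingers, the arm and tray above 25 N).
It fails at once if the jar is lifted (more than 30 mm above the work surface) or tipped (more than 0.4 rad) (height (world z) of jar above 0.03 m or angle between jar's own z axis and vertical above 0.4 rad).
It fails at once if a bystander is moved by more than 20 mm (distance of any of bowl, clicker, ring, brush, tin, spray from where it was at the start of the episode above 0.02 m).
It also fails if it takes over 72 s, if anything falls off the work surface, if the arm or the gripper's body presses on something with over 40 N, if the wrist force passes 120 N, or if a joint passes its speed limit or range.

## Working session

There is one attempt and no reset: what is moved stays moved. The work goes in short steps, Python scripts to look and compute and a tool call to move; the robot and the scene stay as the last step left them, time stands still between calls to the robot, and variables do not carry over. Pictures are saved under pics/ and viewed, at most 10 in all, crops included, and the job is handed in when it is done.

Besides the shell and the picture viewer there is one more tool, called after "Emit:" by a JSON object that holds its "api" and its "payload", one argument or row to a line. send_rows: Moves the arm, as the interface text tells. Its arguments: {"type":"object","properties":{"steps":{"type":"array","items":{"type":"object","properties":{"hand":{"type":"number"},"xyz":{"type":"array","items":{"type":"number"}},"spin":{"type":"number"}}}}},"required":["steps"]}

```bash
mkdir -p pics; cat > h.py <<'E'
from cell import manip
import numpy as np, cv2
from scipy.spatial.transform import Rotation as R
def pts(p):
    z=p["z_map"];v,u=np.mgrid[:480,:640];K=p["mtx"]
    c=np.stack([(u-K[0,2])/K[0,0]*z,-(v-K[1,2])/K[1,1]*z,-z],-1)
    r=np.array(p["rotation"]); r=R.from_rotvec(r).as_matrix() if r.size==3 else r
    return c@r.T+p["xyz"]
E
python3 - <<'E'
from h import *
s=manip.observe();print(s)
for cam in("scene","top"):
    p=manip.read_camera(cam)
    cv2.imwrite(f"pics/{cam}0.png",p["pixels"][...,::-1])
    print(cam,p["xyz"])
    for n in("jar","tray","lip","stop","seat","panel","riser","bowl","clicker","ring","brush"):
        d=manip.landmark_of(p,n)[:1]
        print(n,[(np.round(x["at"],4),round(x["confidence"],2)) for x in d])
E
```

```text
{'clock': 0.0, 'joint_pos': array([ 1.17001006e+00,  1.50978309e-01,  1.43801074e+00, -1.23207954e-05,
        1.55378750e+00, -1.34008241e-01]), 'dq': array([-0.001321  , -0.00094489, -0.00011996,  0.00105071, -0.00077899,
       -0.00010971]), 'joint_torque': array([-3.16377816e-03, -7.13057899e+01, -5.70868886e+01, -4.93705611e-04,
        9.10877570e-03, -1.28695424e-05]), 'tcp_pos': array([0.15159664, 0.5546217 , 0.40408982]), 'eef_rot': array([-4.17771939e-01, -3.11338675e+00,  1.79850713e-03]), 'ft_force': array([0.42568647, 0.07643029, 0.00282747]), 'ft_torque': array([ 0.00573398, -0.04318149, -0.01930435]), 'gripper_force': 0.0, 'width': 0.99664061240617}
scene [ 0.5560328  -0.72936868  0.78922462]
jar [(array([ 0.5995, -0.0959, -0.0009]), 0.7)]
tray [(array([0.5673, 0.1175, 0.001 ]), 0.97)]
lip [(array([0.5604, 0.068 , 0.0042]), 0.65)]
stop [(array([0.5595, 0.1643, 0.0036]), 0.55)]
seat [(array([0.5654, 0.1146, 0.01  ]), 0.71)]
panel [(array([0.4898, 0.1196, 0.0487]), 0.95)]
riser [(array([0.7005, 0.1133, 0.0028]), 0.84)]
bowl []
clicker [(array([ 0.4313, -0.3177,  0.0005]), 0.88)]
ring [(array([ 0.559 , -0.4027, -0.0012]), 0.71)]
brush [(array([ 0.5611, -0.4054, -0.0027]), 0.74)]
top [ 0.50804398 -0.0041248   0.93451663]
jar [(array([ 0.5986, -0.0969,  0.0013]), 0.68)]
tray [(array([ 0.563 ,  0.1193, -0.0037]), 0.74)]
lip [(array([0.5656, 0.0661, 0.005 ]), 0.56)]
stop [(array([0.5632, 0.1669, 0.0045]), 0.94)]
seat [(array([0.5628, 0.1155, 0.0054]), 0.59)]
panel [(array([0.4929, 0.1165, 0.0438]), 0.71)]
riser [(array([ 6.992e-01,  1.183e-01, -4.000e-04]), 0.86)]
bowl [(array([0.5475, 0.3795, 0.0038]), 0.98)]
clicker [(array([ 0.4321, -0.3147,  0.0035]), 0.8)]
ring [(array([0.4161, 0.306 , 0.003 ]), 0.95)]
brush [(array([ 0.5579, -0.4046, -0.0006]), 0.62)]
```

View pics/top0.png

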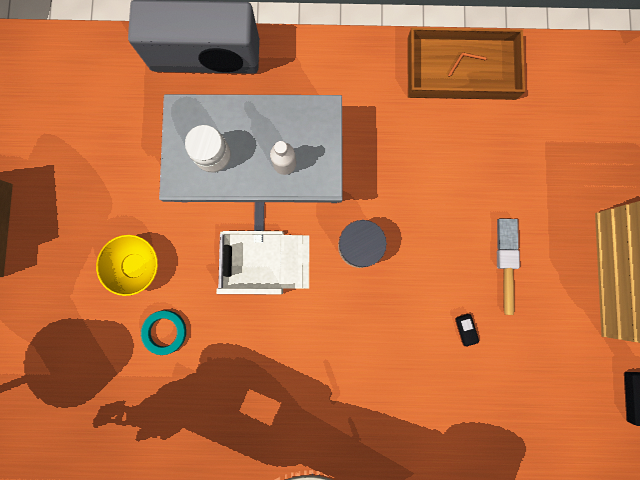

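View pics/scene0.png

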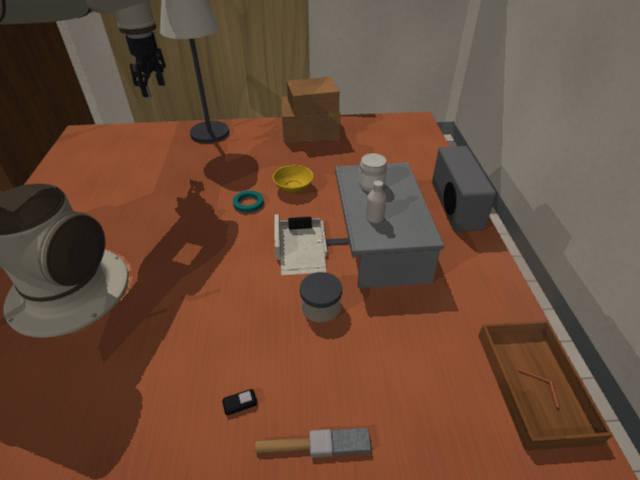

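```bash
python3 - <<'E'
from h import *
p=manip.read_camera("top");P=pts(p)
def rect(m,lab):
    q=P[m][:,:2].astype(np.float32)
    print(lab,len(q),[np.round(x,4) for x in cv2.minAreaRect(q)])
X,Y,Z=P[...,0],P[...,1],P[...,2]
rect((abs(Z-.046)<.004)&(X>.42)&(X<.56)&(Y>0)&(Y<.25),"panel top")
m=(abs(Z-.129)<.004)&(X>.6)&(X<.95)&(Y>-.1)&(Y<.33);rect(m,"riser")
t=manip.trace(p,"jar")[0]["mask"]
q=P[t&(Z>.06)&(Z<.075)][:,:2].astype(np.float32);print("jar",cv2.minEnclosingCircle(q),q.mean(0),len(q))
# lines: front edge of panel, riser by y-bin min x
for lab,m in(("panelface",(abs(Z-.046)<.004)&(X>.42)&(X<.56)&(Y>.06)&(Y<.2)),("riserface",m)):
    ys=Y[m];xs=X[m];b=np.arange(ys.min()+.01,ys.max()-.01,.004)
    e=[(y,xs[(ys>y)&(ys<y+.004)].min()) for y in b if ((ys>y)&(ys<y+.004)).any()]
    e=np.array(e);k=np.polyfit(e[:,0],e[:,1],1);print(lab,k,np.polyval(k,.1165))
E
```

```text
panel top 394 [array([0.5276, 0.1307]), array([0.0641, 0.1304]), np.float64(1.0998)]
riser 16674 [array([0.7703, 0.1229]), array([0.2058, 0.3391]), np.float64(0.8474)]
jar ((0.5979962348937988, -0.09412190318107605), 0.04717295616865158) [ 0.59777415 -0.09370077] 1731
panelface [-0.01925168  0.49801464] 0.4957718192683964
riserface [-0.01415749  0.66985234] 0.6682029934855899
```

The top view shows the tray at about (263,262) px with its ramp to the right, the jar at (362,243), and the riser above. The scene view shows a clear lane behind the jar. The tray is turned about 0.016 rad and pulled out about 0.105 m.

The jar is about 31 mm off-line in tray x, so the first push goes at 30° to bring it in front of the ramp.

Emit:
{"api": "send_rows", "payload": {
  "steps": [
    {"hand":0.59,"xyz":[0,0,0],"spin":6.43},
    {"hand":0.59,"xyz":[0,0,0],"spin":6.43},
    {"hand":0.59,"xyz":[0,0,0],"spin":6.43},
    {"hand":0.59,"xyz":[0,0,0],"spin":6.43},
    {"hand":0.59,"xyz":[0,0,0],"spin":6.43},
    {"hand":0.59,"xyz":[0,0,0],"spin":6.43},
    {"hand":0.59,"xyz":[0,0,0],"spin":6.43},
    {"hand":0.59,"xyz":[-34.8,2.55,0],"spin":0},
    {"hand":0.59,"xyz":[-34.8,2.55,0],"spin":0},
    {"hand":0.59,"xyz":[-34.8,2.55,0],"spin":0},
    {"hand":0.59,"xyz":[-34.8,2.55,0],"spin":0},
    {"hand":0.59,"xyz":[-34.8,2.55,0],"spin":0},
    {"hand":0.59,"xyz":[-34.8,2.55,0],"spin":0},
    {"hand":0.59,"xyz":[-34.8,2.55,0],"spin":0},
    {"hand":0.59,"xyz":[-34.8,2.55,0],"spin":0},
    {"hand":0.59,"xyz":[-34.8,2.55,0],"spin":0},
    {"hand":0.59,"xyz":[-34.8,2.55,0],"spin":0}
  ]
}}

```text
clock: 2.72
tcp_pos: [0.3467, 0.2634, 0.4049]
eef_rot: [1.577, 2.716, 0.001]
ft_force: [0.9, 0.9, -0.1]
width: 0.586
gripper_force: 0.0
```

Emit:
{"api": "send_rows", "payload": {
  "steps": [
    {"hand":0.59,"xyz":[-34.8,2.55,0],"spin":0},
    {"hand":0.59,"xyz":[-34.8,2.55,0],"spin":0},
    {"hand":0.59,"xyz":[-34.8,2.55,0],"spin":0},
    {"hand":0.59,"xyz":[-34.8,2.55,0],"spin":0},
    {"hand":0.59,"xyz":[-34.8,2.55,0],"spin":0},
    {"hand":0.59,"xyz":[-34.8,2.55,0],"spin":0},
    {"hand":0.59,"xyz":[-34.8,2.55,0],"spin":0},
    {"hand":0.59,"xyz":[-34.8,2.55,0],"spin":0},
    {"hand":0.59,"xyz":[-34.8,2.55,0],"spin":0},
    {"hand":0.59,"xyz":[-34.8,2.55,0],"spin":0},
    {"hand":0.59,"xyz":[-34.8,2.55,0],"spin":0},
    {"hand":0.59,"xyz":[-34.8,2.55,0],"spin":0},
    {"hand":0.59,"xyz":[-34.8,2.55,0],"spin":0},
    {"hand":0.59,"xyz":[-34.8,2.55,0],"spin":0},
    {"hand":0.59,"xyz":[-34.8,2.55,0],"spin":0},
    {"hand":0.59,"xyz":[0,0,0],"spin":0},
    {"hand":0.59,"xyz":[0,0,0],"spin":0}
  ]
}}

```text
clock: 4.13
tcp_pos: [0.6387, -0.171, 0.4035]
eef_rot: [-1.58, -2.714, 0.0]
ft_force: [-0.3, 0.4, -0.2]
width: 0.588
gripper_force: 0.0
```

Emit:
{"api": "send_rows", "payload": {
  "steps": [
    {"hand":0.59,"xyz":[0,0,35.5]},
    {"hand":0.59,"xyz":[0,0,35.5]},
    {"hand":0.59,"xyz":[0,0,35.5]},
    {"hand":0.59,"xyz":[0,0,35.5]},
    {"hand":0.59,"xyz":[0,0,35.5]},
    {"hand":0.59,"xyz":[0,0,35.5]},
    {"hand":0.59,"xyz":[5,0,0]},
    {"hand":0.59,"xyz":[5,0,0]},
    {"hand":0.59,"xyz":[0,0,0]}
  ]
}}

```text
$.steps[0]: bad value
```

```bash
python3 - <<'E'
from h import *
s=manip.observe();print(s["tcp_pos"],s["ft_force"])
p=manip.read_camera("scene");P=pts(p);cv2.imwrite("pics/s1.png",cv2.resize(p["pixels"][220:380,200:440,::-1],(720,480)))
for c in("jar","tray","lip","seat","stop"):print(c,[np.round(x["at"],4) for x in manip.landmark_of(p,c)[:1]])
E
```

```text
[ 0.63866011 -0.17098343  0.40348376] [-0.28655614  0.36076729 -0.18267606]
jar [array([ 0.6018, -0.0987, -0.0015])]
tray [array([ 0.5672,  0.1139, -0.001 ])]
lip [array([0.5621, 0.067 , 0.0093])]
seat [array([0.5651, 0.1113, 0.0052])]
stop [array([0.5642, 0.1659, 0.0062])]
```

View pics/s1.png

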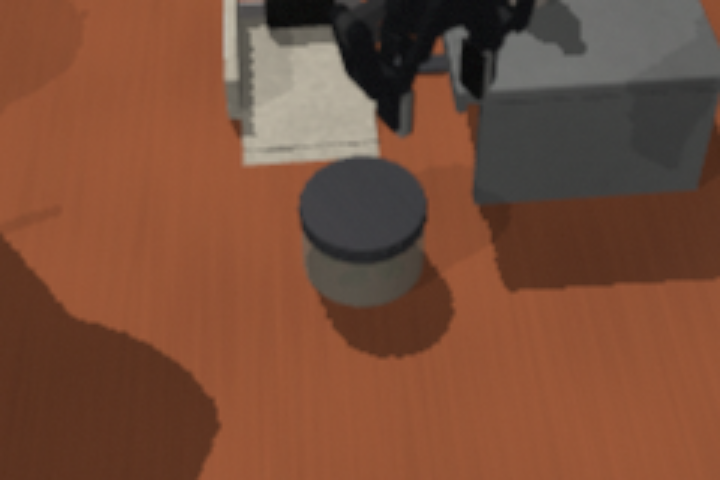

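The picture (crop of the scene) shows the gripper still high, above the jar at (362,230) in the crop. The descent was refused because the spin value was missing, so I'm sending it again with that filled in.

Emit:
{"api": "send_rows", "payload": {
  "steps": [
    {"hand":0.59,"xyz":[0,0,35.5],"spin":0},
    {"hand":0.59,"xyz":[0,0,35.5],"spin":0},
    {"hand":0.59,"xyz":[0,0,35.5],"spin":0},
    {"hand":0.59,"xyz":[0,0,35.5],"spin":0},
    {"hand":0.59,"xyz":[0,0,35.5],"spin":0},
    {"hand":0.59,"xyz":[0,0,35.5],"spin":0},
    {"hand":0.59,"xyz":[5,0,0],"spin":0},
    {"hand":0.59,"xyz":[5,0,0],"spin":0},
    {"hand":0.59,"xyz":[0,0,0],"spin":0}
  ]
}}

```text
clock: 5.18
tcp_pos: [0.6333, -0.1598, 0.1942]
eef_rot: [1.576, 2.716, 0.001]
ft_force: [0.5, -0.9, 1.0]
width: 0.592
gripper_force: 0.0
```

```bash
python3 - <<'E'
from h import *
s=manip.observe();print(s["tcp_pos"],s["ft_force"])
p=manip.read_camera("scene");cv2.imwrite("pics/s2.png",cv2.resize(p["pixels"][220:380,200:440,::-1],(720,480)))
for c in("jar",):print(c,[np.round(x["at"],4) for x in manip.landmark_of(p,c)[:1]])
E
```

```text
[ 0.6332716  -0.15981939  0.19422861] [ 0.46145596 -0.93842039  0.95230545]
jar [array([ 0.5993, -0.1006, -0.0012])]
```

View pics/s2.png

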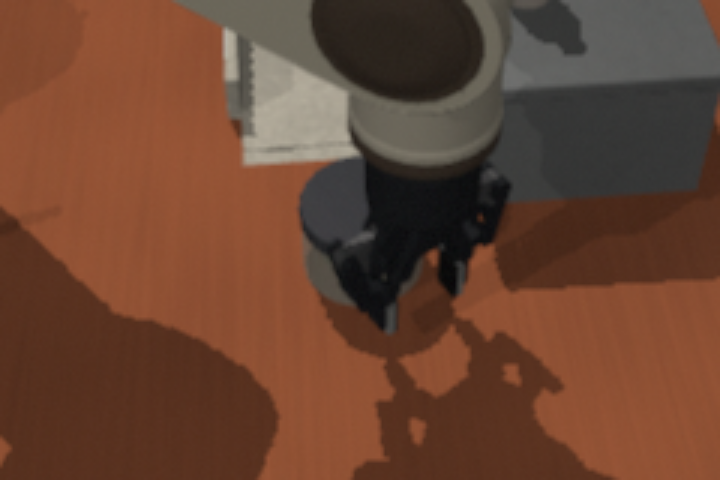

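The gripper stands behind the jar, cradling it, with the fingertips at about (390,325) and (455,290) in the crop. I'll approach it slowly.

Emit:
{"api": "send_rows", "payload": {
  "steps": [
    {"hand":0.59,"xyz":[3,0,3],"spin":0},
    {"hand":0.59,"xyz":[3,0,3],"spin":0},
    {"hand":0.59,"xyz":[3,0,0],"spin":0},
    {"hand":0.59,"xyz":[1.5,0,0],"spin":0},
    {"hand":0.59,"xyz":[1.5,0,0],"spin":0},
    {"hand":0.59,"xyz":[1.5,0,0],"spin":0},
    {"hand":0.59,"xyz":[1.5,0,0],"spin":0},
    {"hand":0.59,"xyz":[1.5,0,0],"spin":0},
    {"hand":0.59,"xyz":[1.5,0,0],"spin":0},
    {"hand":0.59,"xyz":[1.5,0,0],"spin":0},
    {"hand":0.59,"xyz":[1.5,0,0],"spin":0},
    {"hand":0.59,"xyz":[1.5,0,0],"spin":0},
    {"hand":0.59,"xyz":[1.5,0,0],"spin":0},
    {"hand":0.59,"xyz":[1.5,0,0],"spin":0},
    {"hand":0.59,"xyz":[1.5,0,0],"spin":0},
    {"hand":0.59,"xyz":[1.5,0,0],"spin":0}
  ]
}}

```text
clock: 6.62
tcp_pos: [0.619, -0.1359, 0.1858]
eef_rot: [1.578, 2.716, -0.0]
ft_force: [2.1, -0.9, -0.0]
width: 0.592
gripper_force: 0.0
```

Emit:
{"api": "send_rows", "payload": {
  "steps": [
    {"hand":0.59,"xyz":[2,0,0],"spin":0},
    {"hand":0.59,"xyz":[2,0,0],"spin":0},
    {"hand":0.59,"xyz":[2,0,0],"spin":0},
    {"hand":0.59,"xyz":[2,0,0],"spin":0},
    {"hand":0.59,"xyz":[2,0,0],"spin":0},
    {"hand":0.59,"xyz":[2.5,0,0],"spin":0},
    {"hand":0.59,"xyz":[2.5,0,0],"spin":0},
    {"hand":0.59,"xyz":[2.5,0,0],"spin":0},
    {"hand":0.59,"xyz":[2.5,0,0],"spin":0},
    {"hand":0.59,"xyz":[2.5,0,0],"spin":0},
    {"hand":0.59,"xyz":[2.5,0,0],"spin":0},
    {"hand":0.59,"xyz":[2.5,0,0],"spin":0},
    {"hand":0.59,"xyz":[2.5,0,0],"spin":0},
    {"hand":0.59,"xyz":[2.5,0,0],"spin":0},
    {"hand":0.59,"xyz":[2.5,0,0],"spin":0},
    {"hand":0.59,"xyz":[2.5,0,0],"spin":0},
    {"hand":0.59,"xyz":[2.5,0,0],"spin":0},
    {"hand":0.59,"xyz":[2.5,0,0],"spin":0},
    {"hand":0.59,"xyz":[2.5,0,0],"spin":0}
  ]
}}

```text
clock: 8.2
tcp_pos: [0.5966, -0.0967, 0.1857]
eef_rot: [1.578, 2.717, -0.0]
ft_force: [1.3, -3.0, -0.0]
width: 0.592
gripper_force: 0.0
```

```bash
python3 - <<'E'
from h import *
s=manip.observe();print(s["tcp_pos"],s["ft_force"])
for cam in("scene","top"):
  p=manip.read_camera(cam);P=pts(p)
  for c in("jar","tray","seat","lip","stop"):print(cam,c,[np.round(x["at"],4) for x in manip.landmark_of(p,c)[:1]])
  t=manip.trace(p,"jar")
  if t:
    q=P[t[0]["mask"]&(P[...,2]>.062)&(P[...,2]<.075)][:,:2].astype(np.float32);print(cv2.minEnclosingCircle(q) if len(q) else 0,len(q))
E
```

```text
[ 0.59657377 -0.09673153  0.1857366 ] [ 1.27006426 -2.95742768 -0.00506787]
scene jar [array([ 0.5696, -0.0538,  0.0024])]
scene tray [array([0.5668, 0.115 , 0.0012])]
scene seat [array([0.5638, 0.1128, 0.0064])]
scene lip [array([0.5633, 0.0674, 0.0061])]
scene stop []
((0.5544557571411133, -0.07341683655977249), 0.0632706806063652) 249
top jar [array([ 0.5717, -0.0476,  0.0032])]
top tray [array([ 0.5645,  0.1189, -0.0042])]
top seat [array([0.5636, 0.1161, 0.0051])]
top lip [array([0.5662, 0.0686, 0.0082])]
top stop [array([0.5609, 0.165 , 0.0052])]
((0.5686181783676147, -0.04952443391084671), 0.04617195948958397) 651
```

Emit:
{"api": "send_rows", "payload": {
  "steps": [
    {"hand":0.59,"xyz":[2.3,0,0],"spin":0},
    {"hand":0.59,"xyz":[2.3,0,0],"spin":0},
    {"hand":0.59,"xyz":[2.3,0,0],"spin":0},
    {"hand":0.59,"xyz":[-2,0,0],"spin":0},
    {"hand":0.59,"xyz":[-8,0,0],"spin":0},
    {"hand":0.59,"xyz":[-15,0,0],"spin":0},
    {"hand":0.59,"xyz":[-15,0,0],"spin":0},
    {"hand":0.59,"xyz":[0,0,0],"spin":7.15},
    {"hand":0.59,"xyz":[0,0,0],"spin":7.15},
    {"hand":0.59,"xyz":[0,0,0],"spin":7.15},
    {"hand":0.59,"xyz":[0,0,0],"spin":7.15},
    {"hand":0.59,"xyz":[0,-22,0],"spin":0},
    {"hand":0.59,"xyz":[0,-22,0],"spin":0},
    {"hand":0.59,"xyz":[0,0,0],"spin":0},
    {"hand":0.59,"xyz":[0,0,0],"spin":0}
  ]
}}

```text
clock: 10.15
tcp_pos: [0.5691, -0.1277, 0.1859]
eef_rot: [2.201, 2.241, -0.0]
ft_force: [-0.3, -0.2, 0.7]
width: 0.59
gripper_force: 0.0
```

```bash
python3 - <<'E'
from h import *
s=manip.observe();print(s["tcp_pos"],s["ft_force"],s["eef_rot"])
p=manip.read_camera("top");P=pts(p);X,Y,Z=[P[...,i] for i in range(3)]
print([np.round(x["at"],4) for x in manip.landmark_of(p,"jar")[:1]])
t=manip.trace(p,"jar")
q=P[t[0]["mask"]&(Z>.062)&(Z<.075)][:,:2].astype(np.float32);print(cv2.minEnclosingCircle(q) if len(q) else 0,len(q))
cv2.imwrite("pics/t2.png",cv2.resize(p["pixels"][200:330,190:430,::-1],(720,390)))
E
```

```text
[ 0.56909842 -0.12765898  0.18591343] [-0.29096121 -0.23583066  0.74165761] [ 2.20078378e+00  2.24149840e+00 -6.10249565e-05]
[array([ 0.5703, -0.0435,  0.0019])]
((0.5678042769432068, -0.04350602626800537), 0.04676561430096626) 1107
```

View pics/t2.png

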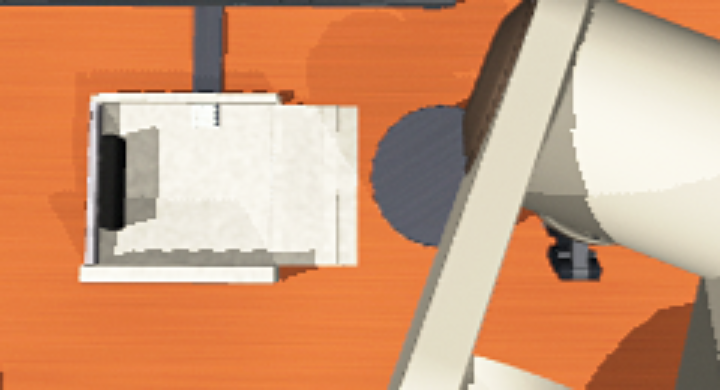

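The crop shows the jar at (435,175), lined up with the ramp, whose edge is at x=357. The tray spans rows 95–280 of the crop. Next I push straight along tray +y.

Emit:
{"api": "send_rows", "payload": {
  "steps": [
    {"hand":0.59,"xyz":[10,0,0],"spin":0},
    {"hand":0.59,"xyz":[8,0,0],"spin":0},
    {"hand":0.59,"xyz":[4,0,0],"spin":0},
    {"hand":0.59,"xyz":[1.5,0,0],"spin":0},
    {"hand":0.59,"xyz":[1.5,0,0],"spin":0},
    {"hand":0.59,"xyz":[1.5,0,0],"spin":0},
    {"hand":0.59,"xyz":[1.5,0,0],"spin":0},
    {"hand":0.59,"xyz":[1.5,0,0],"spin":0},
    {"hand":0.59,"xyz":[1.5,0,0],"spin":0},
    {"hand":0.59,"xyz":[1.5,0,0],"spin":0},
    {"hand":0.59,"xyz":[1.5,0,0],"spin":0},
    {"hand":0.59,"xyz":[1.5,0,0],"spin":0},
    {"hand":0.59,"xyz":[1.5,0,0],"spin":0},
    {"hand":0.59,"xyz":[1.5,0,0],"spin":0},
    {"hand":0.59,"xyz":[1.5,0,0],"spin":0},
    {"hand":0.59,"xyz":[1.5,0,0],"spin":0},
    {"hand":0.59,"xyz":[1.5,0,0],"spin":0}
  ]
}}

```text
clock: 11.72
tcp_pos: [0.5683, -0.0834, 0.1857]
eef_rot: [2.2, 2.243, -0.0]
ft_force: [0.0, -3.3, 0.1]
width: 0.584
gripper_force: 0.0
```

Emit:
{"api": "send_rows", "payload": {
  "steps": [
    {"hand":0.59,"xyz":[1.5,0,-0.1],"spin":0},
    {"hand":0.59,"xyz":[1.5,0,-0.1],"spin":0},
    {"hand":0.59,"xyz":[1.5,0,-0.1],"spin":0},
    {"hand":0.59,"xyz":[1.5,0,-0.1],"spin":0},
    {"hand":0.59,"xyz":[1.5,0,-0.1],"spin":0},
    {"hand":0.59,"xyz":[1.5,0,-0.1],"spin":0}
  ]
}}

```text
clock: 12.22
tcp_pos: [0.5682, -0.0746, 0.1865]
eef_rot: [2.2, 2.242, -0.0]
ft_force: [0.5, -6.0, 1.2]
width: 0.588
gripper_force: 0.0
```

Emit:
{"api": "send_rows", "payload": {
  "steps": [
    {"hand":0.59,"xyz":[1.5,0,-0.1],"spin":0},
    {"hand":0.59,"xyz":[1.5,0,-0.1],"spin":0},
    {"hand":0.59,"xyz":[1.5,0,-0.1],"spin":0},
    {"hand":0.59,"xyz":[1.5,0,-0.1],"spin":0},
    {"hand":0.59,"xyz":[1.5,0,-0.1],"spin":0},
    {"hand":0.59,"xyz":[1.5,0,-0.1],"spin":0},
    {"hand":0.59,"xyz":[1.5,0,-0.1],"spin":0},
    {"hand":0.59,"xyz":[1.5,0,-0.1],"spin":0},
    {"hand":0.59,"xyz":[1.5,0,-0.1],"spin":0},
    {"hand":0.59,"xyz":[1.5,0,-0.1],"spin":0}
  ]
}}

```text
clock: 13.05
tcp_pos: [0.5679, -0.0596, 0.1874]
eef_rot: [2.2, 2.242, -0.0]
ft_force: [-0.4, -6.4, 1.9]
width: 0.594
gripper_force: 0.0
```

Emit:
{"api": "send_rows", "payload": {
  "steps": [
    {"hand":0.59,"xyz":[1.5,0,-0.1],"spin":0},
    {"hand":0.59,"xyz":[1.5,0,-0.1],"spin":0},
    {"hand":0.59,"xyz":[1.5,0,-0.1],"spin":0},
    {"hand":0.59,"xyz":[1.5,0,-0.1],"spin":0},
    {"hand":0.59,"xyz":[1.5,0,-0.1],"spin":0},
    {"hand":0.59,"xyz":[1.5,0,-0.1],"spin":0},
    {"hand":0.59,"xyz":[1.5,0,-0.1],"spin":0},
    {"hand":0.59,"xyz":[1.5,0,-0.1],"spin":0},
    {"hand":0.59,"xyz":[1.5,0,-0.1],"spin":0},
    {"hand":0.59,"xyz":[1.5,0,-0.1],"spin":0}
  ]
}}

```text
clock: 13.88
tcp_pos: [0.5675, -0.0445, 0.1884]
eef_rot: [2.2, 2.242, -0.0]
ft_force: [0.4, -5.9, 2.0]
width: 0.59
gripper_force: 0.0
```

Emit:
{"api": "send_rows", "payload": {
  "steps": [
    {"hand":0.59,"xyz":[1.5,0,-0.2],"spin":0},
    {"hand":0.59,"xyz":[1.5,0,-0.2],"spin":0},
    {"hand":0.59,"xyz":[1.5,0,-0.2],"spin":0},
    {"hand":0.59,"xyz":[1.5,0,-0.2],"spin":0},
    {"hand":0.59,"xyz":[1.5,0,-0.2],"spin":0},
    {"hand":0.59,"xyz":[1.5,0,-0.2],"spin":0},
    {"hand":0.59,"xyz":[1.5,0,-0.2],"spin":0},
    {"hand":0.59,"xyz":[1.5,0,-0.2],"spin":0},
    {"hand":0.59,"xyz":[1.5,0,-0.2],"spin":0},
    {"hand":0.59,"xyz":[1.5,0,-0.2],"spin":0},
    {"hand":0.59,"xyz":[1.5,0,-0.2],"spin":0},
    {"hand":0.59,"xyz":[1.5,0,-0.2],"spin":0}
  ]
}}

```text
clock: 14.88
tcp_pos: [0.5672, -0.0264, 0.1907]
eef_rot: [2.2, 2.243, -0.0]
ft_force: [0.6, -3.9, 0.2]
width: 0.591
gripper_force: 0.0
```

Emit:
{"api": "send_rows", "payload": {
  "steps": [
    {"hand":0.59,"xyz":[1.5,0,-0.2],"spin":0},
    {"hand":0.59,"xyz":[1.5,0,-0.2],"spin":0},
    {"hand":0.59,"xyz":[1.5,0,-0.2],"spin":0},
    {"hand":0.59,"xyz":[1.5,0,-0.2],"spin":0},
    {"hand":0.59,"xyz":[1.5,0,-0.2],"spin":0},
    {"hand":0.59,"xyz":[1.5,0,-0.2],"spin":0},
    {"hand":0.59,"xyz":[1.5,0,-0.2],"spin":0},
    {"hand":0.59,"xyz":[1.5,0,-0.2],"spin":0}
  ]
}}

```text
clock: 15.55
tcp_pos: [0.567, -0.0145, 0.1924]
eef_rot: [2.2, 2.242, -0.0]
ft_force: [0.5, -5.2, 2.7]
width: 0.591
gripper_force: 0.0
```

Emit:
{"api": "send_rows", "payload": {
  "steps": [
    {"hand":0.59,"xyz":[1.5,0,-0.3],"spin":0},
    {"hand":0.59,"xyz":[1.5,0,-0.3],"spin":0},
    {"hand":0.59,"xyz":[1.5,0,-0.3],"spin":0},
    {"hand":0.59,"xyz":[1.5,0,-0.3],"spin":0},
    {"hand":0.59,"xyz":[1.5,0,-0.3],"spin":0},
    {"hand":0.59,"xyz":[1.5,0,-0.3],"spin":0},
    {"hand":0.59,"xyz":[1.5,0,-0.3],"spin":0},
    {"hand":0.59,"xyz":[1.5,0,-0.3],"spin":0},
    {"hand":0.59,"xyz":[1.5,0,-0.3],"spin":0},
    {"hand":0.59,"xyz":[1.5,0,-0.3],"spin":0}
  ]
}}

```text
clock: 16.38
tcp_pos: [0.5667, 0.0006, 0.1953]
eef_rot: [2.2, 2.243, -0.0]
ft_force: [0.0, -3.8, 1.3]
width: 0.584
gripper_force: 0.8
```

Emit:
{"api": "send_rows", "payload": {
  "steps": [
    {"hand":0.59,"xyz":[1.5,0,-0.5],"spin":0},
    {"hand":0.59,"xyz":[1.5,0,-0.5],"spin":0},
    {"hand":0.59,"xyz":[1.5,0,-0.5],"spin":0},
    {"hand":0.59,"xyz":[1.5,0,-0.5],"spin":0},
    {"hand":0.59,"xyz":[1.5,0,-0.5],"spin":0},
    {"hand":0.59,"xyz":[1.5,0,-0.5],"spin":0},
    {"hand":0.59,"xyz":[1.5,0,-0.5],"spin":0},
    {"hand":0.59,"xyz":[1.5,0,-0.5],"spin":0}
  ]
}}

```text
clock: 17.05
tcp_pos: [0.5664, 0.0126, 0.1994]
eef_rot: [2.2, 2.243, -0.0]
ft_force: [0.1, -2.1, 0.9]
width: 0.593
gripper_force: 1.2
```

Emit:
{"api": "send_rows", "payload": {
  "steps": [
    {"hand":0.59,"xyz":[1.5,0,-0.4],"spin":0},
    {"hand":0.59,"xyz":[1.5,0,-0.4],"spin":0},
    {"hand":0.59,"xyz":[1.5,0,-0.3],"spin":0},
    {"hand":0.59,"xyz":[1.5,0,-0.3],"spin":0},
    {"hand":0.59,"xyz":[1.5,0,-0.2],"spin":0},
    {"hand":0.59,"xyz":[1.5,0,0],"spin":0},
    {"hand":0.59,"xyz":[1.5,0,0],"spin":0},
    {"hand":0.59,"xyz":[1.5,0,0],"spin":0}
  ]
}}

```text
clock: 17.72
tcp_pos: [0.5662, 0.0246, 0.2009]
eef_rot: [-2.2, -2.243, 0.0]
ft_force: [-0.1, -2.1, -0.4]
width: 0.591
gripper_force: 1.1
```

```bash
python3 - <<'E'
from h import *
s=manip.observe();print(s["tcp_pos"],s["ft_force"])
for cam in ("scene","top"):
  p=manip.read_camera(cam)
  for c in("jar","tray","seat"):print(cam,c,[(np.round(x["at"],4),round(x["confidence"],2)) for x in manip.landmark_of(p,c)[:1]])
  if cam=="scene":cv2.imwrite("pics/s3.png",cv2.resize(p["pixels"][180:320,230:390,::-1],(640,560)))
E
```

```text
[0.56617763 0.02457882 0.20085485] [-0.10079617 -2.12105669 -0.37514792]
scene jar [(array([0.5652, 0.0656, 0.0051]), 0.69)]
scene tray []
scene seat []
top jar []
top tray []
top seat [(array([ 0.4298, -0.314 ,  0.0017]), 0.36)]
```

View pics/s3.png

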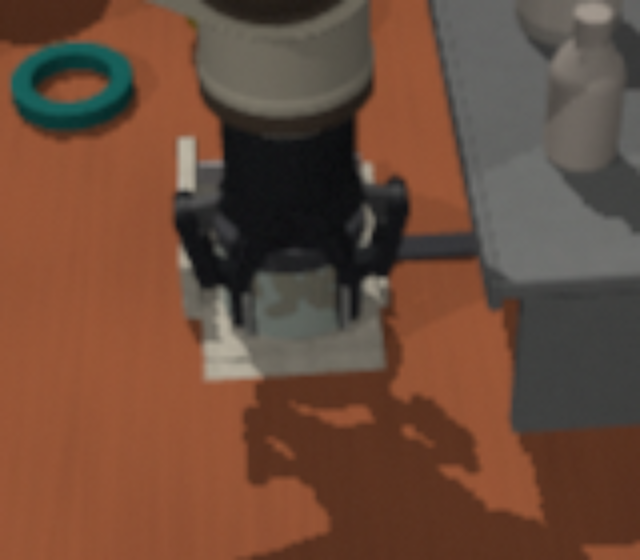

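The crop shows the jar at (300,295) between the fingers, on the ramp, with the lip under it. I'll continue.

Emit:
{"api": "send_rows", "payload": {
  "steps": [
    {"hand":0.59,"xyz":[1.5,0,0],"spin":0},
    {"hand":0.59,"xyz":[1.5,0,0],"spin":0},
    {"hand":0.59,"xyz":[1.5,0,0],"spin":0},
    {"hand":0.59,"xyz":[1.5,0,0],"spin":0},
    {"hand":0.59,"xyz":[1.5,0,0],"spin":0},
    {"hand":0.59,"xyz":[1.5,0,0],"spin":0},
    {"hand":0.59,"xyz":[1.5,0,0],"spin":0},
    {"hand":0.59,"xyz":[1.5,0,0],"spin":0},
    {"hand":0.59,"xyz":[1.5,0,0],"spin":0},
    {"hand":0.59,"xyz":[1.5,0,0],"spin":0}
  ]
}}

```text
clock: 18.95
tcp_pos: [0.5659, 0.0396, 0.2009]
eef_rot: [2.2, 2.243, -0.0]
ft_force: [-0.2, -2.6, -2.1]
width: 0.589
gripper_force: 1.2
```

Emit:
{"api": "send_rows", "payload": {
  "steps": [
    {"hand":0.59,"xyz":[1.5,0,0],"spin":0},
    {"hand":0.59,"xyz":[1.5,0,0],"spin":0},
    {"hand":0.59,"xyz":[1.5,0,0],"spin":0},
    {"hand":0.59,"xyz":[1.5,0,0],"spin":0},
    {"hand":0.59,"xyz":[1.5,0,0],"spin":0},
    {"hand":0.59,"xyz":[1.5,0,0],"spin":0},
    {"hand":0.59,"xyz":[1.5,0,0],"spin":0},
    {"hand":0.59,"xyz":[1.5,0,0],"spin":0},
    {"hand":0.59,"xyz":[1.5,0,0],"spin":0}
  ]
}}

```text
clock: 19.7
tcp_pos: [0.5656, 0.0531, 0.2009]
eef_rot: [-2.2, -2.243, 0.0]
ft_force: [-0.2, -2.8, -2.0]
width: 0.59
gripper_force: 1.2
```

Emit:
{"api": "send_rows", "payload": {
  "steps": [
    {"hand":0.59,"xyz":[1,0,0],"spin":0},
    {"hand":0.59,"xyz":[1,0,0],"spin":0},
    {"hand":0.59,"xyz":[1,0,0],"spin":0},
    {"hand":0.59,"xyz":[1,0,0],"spin":0},
    {"hand":0.59,"xyz":[1,0,0],"spin":0},
    {"hand":0.59,"xyz":[1,0,0],"spin":0},
    {"hand":0.59,"xyz":[1,0,0],"spin":0},
    {"hand":0.59,"xyz":[1,0,0],"spin":0}
  ]
}}

```text
clock: 20.37
tcp_pos: [0.5655, 0.061, 0.2009]
eef_rot: [2.2, 2.243, -0.0]
ft_force: [0.3, -1.7, -2.4]
width: 0.589
gripper_force: 1.2
```

Emit:
{"api": "send_rows", "payload": {
  "steps": [
    {"hand":0.59,"xyz":[0.8,0,0],"spin":0},
    {"hand":0.59,"xyz":[0.8,0,0],"spin":0},
    {"hand":0.59,"xyz":[0.8,0,0],"spin":0},
    {"hand":0.59,"xyz":[0.8,0,0],"spin":0},
    {"hand":0.59,"xyz":[0.8,0,0],"spin":0}
  ]
}}

```text
clock: 20.78
tcp_pos: [0.5654, 0.065, 0.2009]
eef_rot: [2.2, 2.243, 0.0]
ft_force: [-0.4, -0.9, -1.0]
width: 0.589
gripper_force: 0.8
```

Emit:
{"api": "send_rows", "payload": {
  "steps": [
    {"hand":0.59,"xyz":[0.8,0,0],"spin":0},
    {"hand":0.59,"xyz":[0.8,0,0],"spin":0},
    {"hand":0.59,"xyz":[-1,0,0],"spin":0},
    {"hand":0.59,"xyz":[-3,0,0],"spin":0},
    {"hand":0.59,"xyz":[-4,0,0],"spin":0},
    {"hand":0.59,"xyz":[0,0,3],"spin":0},
    {"hand":0.59,"xyz":[0,0,3],"spin":0},
    {"hand":0.59,"xyz":[0,0,0],"spin":0}
  ]
}}

```text
clock: 21.45
tcp_pos: [0.5653, 0.0584, 0.1941]
eef_rot: [-2.2, -2.242, 0.001]
ft_force: [0.5, -0.8, -0.5]
width: 0.587
gripper_force: 0.0
```

```bash
python3 - <<'E'
from h import *
s=manip.observe();print(s["tcp_pos"],s["ft_force"])
p=manip.read_camera("scene");P=pts(p)
for c in("jar","tray","seat","lip"):print(c,[(np.round(x["at"],4),round(x["confidence"],2)) for x in manip.landmark_of(p,c)[:1]])
cv2.imwrite("pics/s4.png",cv2.resize(p["pixels"][180:300,240:380,::-1],(700,600)))
E
```

```text
[0.56533763 0.05843084 0.19412796] [ 0.50546569 -0.77141099 -0.51783859]
jar [(array([0.5635, 0.1109, 0.0041]), 0.96)]
tray [(array([0.5651, 0.1138, 0.0014]), 0.89)]
seat [(array([0.5638, 0.1117, 0.0055]), 0.87)]
lip [(array([0.5644, 0.0662, 0.0095]), 0.85)]
```

View pics/s4.png

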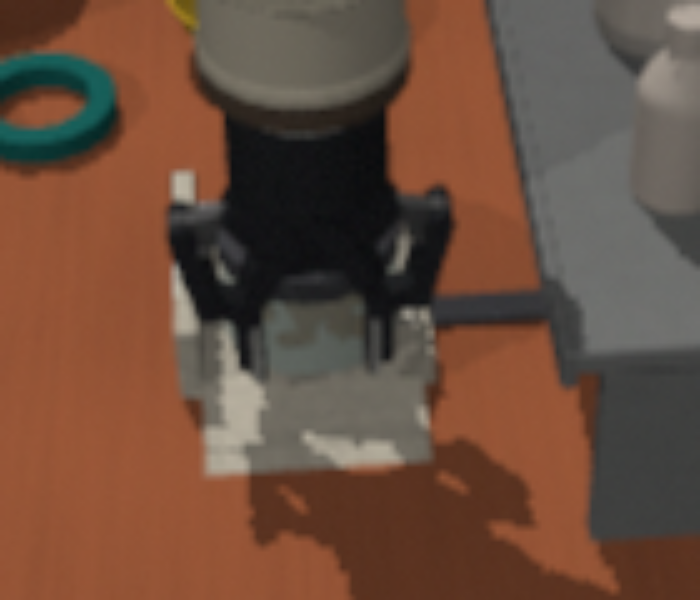

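The crop shows the jar (315,335) behind the lip, with the fingers drawn back. From here I feel for the stop in small steps.

Emit:
{"api": "send_rows", "payload": {
  "steps": [
    {"hand":0.59,"xyz":[1,0,0],"spin":0},
    {"hand":0.59,"xyz":[1,0,0],"spin":0},
    {"hand":0.59,"xyz":[1,0,0],"spin":0},
    {"hand":0.59,"xyz":[1,0,0],"spin":0},
    {"hand":0.59,"xyz":[1,0,0],"spin":0},
    {"hand":0.59,"xyz":[0.5,0,0],"spin":0},
    {"hand":0.59,"xyz":[0.5,0,0],"spin":0},
    {"hand":0.59,"xyz":[0.5,0,0],"spin":0},
    {"hand":0.59,"xyz":[0.5,0,0],"spin":0},
    {"hand":0.59,"xyz":[0.5,0,0],"spin":0},
    {"hand":0.59,"xyz":[0.5,0,0],"spin":0},
    {"hand":0.59,"xyz":[0.5,0,0],"spin":0},
    {"hand":0.59,"xyz":[0.5,0,0],"spin":0},
    {"hand":0.59,"xyz":[0.5,0,0],"spin":0}
  ]
}}

```text
clock: 22.87
tcp_pos: [0.5654, 0.068, 0.1949]
eef_rot: [2.2, 2.243, -0.0]
ft_force: [0.7, -3.7, 0.7]
width: 0.589
gripper_force: 0.1
```

Emit:
{"api": "send_rows", "payload": {
  "steps": [
    {"hand":0.59,"xyz":[0.3,0,0],"spin":0},
    {"hand":0.59,"xyz":[0.3,0,0],"spin":0},
    {"hand":0.59,"xyz":[0.3,0,0],"spin":0}
  ]
}}

```text
clock: 23.12
tcp_pos: [0.5653, 0.069, 0.1949]
eef_rot: [2.2, 2.243, -0.0]
ft_force: [-0.6, -4.2, 0.7]
width: 0.588
gripper_force: 0.1
```

Emit:
{"api": "send_rows", "payload": {
  "steps": [
    {"hand":0.59,"xyz":[0.3,0,0],"spin":0},
    {"hand":0.59,"xyz":[0.3,0,0],"spin":0},
    {"hand":0.59,"xyz":[0.3,0,0],"spin":0}
  ]
}}

```text
clock: 23.37
tcp_pos: [0.5653, 0.0698, 0.1949]
eef_rot: [2.2, 2.243, -0.0]
ft_force: [-0.2, -2.5, 0.5]
width: 0.587
gripper_force: 0.1
```

Emit:
{"api": "send_rows", "payload": {
  "steps": [
    {"hand":0.59,"xyz":[0.3,0,0],"spin":0},
    {"hand":0.59,"xyz":[0.3,0,0],"spin":0},
    {"hand":0.59,"xyz":[0.3,0,0],"spin":0}
  ]
}}

```text
clock: 23.62
tcp_pos: [0.5653, 0.0707, 0.1949]
eef_rot: [2.2, 2.243, -0.0]
ft_force: [-0.1, -4.0, 0.7]
width: 0.587
gripper_force: 0.1
```

Emit:
{"api": "send_rows", "payload": {
  "steps": [
    {"hand":0.59,"xyz":[0.3,0,0],"spin":0},
    {"hand":0.59,"xyz":[0.3,0,0],"spin":0},
    {"hand":0.59,"xyz":[0.3,0,0],"spin":0}
  ]
}}

```text
clock: 23.87
tcp_pos: [0.5653, 0.0716, 0.1949]
eef_rot: [2.2, 2.243, -0.0]
ft_force: [0.5, -2.7, -0.6]
width: 0.592
gripper_force: 0.1
```

Emit:
{"api": "send_rows", "payload": {
  "steps": [
    {"hand":0.59,"xyz":[0.3,0,0],"spin":0},
    {"hand":0.59,"xyz":[0.3,0,0],"spin":0},
    {"hand":0.59,"xyz":[0.3,0,0],"spin":0}
  ]
}}

```text
clock: 24.12
tcp_pos: [0.5653, 0.0726, 0.1949]
eef_rot: [2.2, 2.243, -0.0]
ft_force: [-0.3, -3.3, 1.1]
width: 0.589
gripper_force: 0.1
```

Emit:
{"api": "send_rows", "payload": {
  "steps": [
    {"hand":0.59,"xyz":[0.3,0,0],"spin":0},
    {"hand":0.59,"xyz":[0.3,0,0],"spin":0},
    {"hand":0.59,"xyz":[0.3,0,0],"spin":0}
  ]
}}

```text
clock: 24.37
tcp_pos: [0.5652, 0.0734, 0.1949]
eef_rot: [2.2, 2.243, -0.0]
ft_force: [1.4, -3.7, -0.5]
width: 0.591
gripper_force: 0.1
```

Emit:
{"api": "send_rows", "payload": {
  "steps": [
    {"hand":0.59,"xyz":[0.3,0,0],"spin":0},
    {"hand":0.59,"xyz":[0.3,0,0],"spin":0},
    {"hand":0.59,"xyz":[0.3,0,0],"spin":0}
  ]
}}

```text
clock: 24.62
tcp_pos: [0.5652, 0.0743, 0.1949]
eef_rot: [2.2, 2.243, -0.0]
ft_force: [0.0, -3.4, 0.3]
width: 0.59
gripper_force: 0.1
```

Emit:
{"api": "send_rows", "payload": {
  "steps": [
    {"hand":0.59,"xyz":[0.3,0,0],"spin":0},
    {"hand":0.59,"xyz":[0.3,0,0],"spin":0},
    {"hand":0.59,"xyz":[0.3,0,0],"spin":0}
  ]
}}

```text
clock: 24.87
tcp_pos: [0.5652, 0.0753, 0.1949]
eef_rot: [2.2, 2.243, -0.0]
ft_force: [0.1, -2.8, 1.5]
width: 0.589
gripper_force: 0.1
```

Emit:
{"api": "send_rows", "payload": {
  "steps": [
    {"hand":0.59,"xyz":[0.3,0,0],"spin":0},
    {"hand":0.59,"xyz":[0.3,0,0],"spin":0},
    {"hand":0.59,"xyz":[0.3,0,0],"spin":0}
  ]
}}

```text
clock: 25.12
tcp_pos: [0.5652, 0.0761, 0.1949]
eef_rot: [2.2, 2.243, -0.0]
ft_force: [1.1, -3.6, 0.2]
width: 0.585
gripper_force: 0.1
```

Emit:
{"api": "send_rows", "payload": {
  "steps": [
    {"hand":0.59,"xyz":[0.3,0,0],"spin":0},
    {"hand":0.59,"xyz":[0.3,0,0],"spin":0},
    {"hand":0.59,"xyz":[0.3,0,0],"spin":0}
  ]
}}

```text
clock: 25.37
tcp_pos: [0.5652, 0.0769, 0.195]
eef_rot: [2.2, 2.242, -0.0]
ft_force: [-0.4, -7.7, 1.7]
width: 0.591
gripper_force: 0.6
```

Emit:
{"api": "send_rows", "payload": {
  "steps": [
    {"hand":0.59,"xyz":[0.2,0,0],"spin":0},
    {"hand":0.59,"xyz":[0,0,0],"spin":0}
  ]
}}

```text
clock: 25.53
tcp_pos: [0.5653, 0.077, 0.195]
eef_rot: [2.199, 2.242, -0.001]
ft_force: [0.3, -7.7, 2.8]
width: 0.588
gripper_force: 0.8
```

Emit:
{"api": "send_rows", "payload": {
  "steps": [
    {"hand":0.59,"xyz":[0.3,0,0],"spin":0},
    {"hand":0.59,"xyz":[0,0,0],"spin":0},
    {"hand":0.59,"xyz":[0,0,0],"spin":0}
  ]
}}

```text
clock: 25.78
tcp_pos: [0.5653, 0.0771, 0.1951]
eef_rot: [2.199, 2.242, -0.001]
ft_force: [-0.6, -9.4, 3.1]
width: 0.589
gripper_force: 1.1
```

Emit:
{"api": "send_rows", "payload": {
  "steps": [
    {"hand":0.59,"xyz":[0.2,0,0],"spin":0},
    {"hand":0.59,"xyz":[0.2,0,0],"spin":0},
    {"hand":0.59,"xyz":[0,0,0],"spin":0},
    {"hand":0.59,"xyz":[0,0,0],"spin":0},
    {"hand":0.59,"xyz":[0,0,0],"spin":0},
    {"hand":0.59,"xyz":[0,0,0],"spin":0},
    {"hand":0.59,"xyz":[0,0,0],"spin":0},
    {"hand":0.59,"xyz":[0,0,0],"spin":0},
    {"hand":0.59,"xyz":[0,0,0],"spin":0},
    {"hand":0.59,"xyz":[0,0,0],"spin":0}
  ]
}}

```text
clock: 26.62
tcp_pos: [0.5653, 0.0773, 0.1952]
eef_rot: [2.199, 2.242, -0.001]
ft_force: [-0.7, -11.4, 3.9]
width: 0.587
gripper_force: 1.5
```

Emit:
{"api": "send_rows", "payload": {
  "steps": [
    {"hand":0.59,"xyz":[-1,0,0],"spin":0},
    {"hand":0.59,"xyz":[-2,0,0],"spin":0},
    {"hand":0.59,"xyz":[-2,0,0],"spin":0},
    {"hand":0.59,"xyz":[0,0,0],"spin":0},
    {"hand":0.59,"xyz":[1,0,0],"spin":0},
    {"hand":0.59,"xyz":[1,0,0],"spin":0},
    {"hand":0.59,"xyz":[0.5,0,0],"spin":0},
    {"hand":0.59,"xyz":[0.5,0,0],"spin":0},
    {"hand":0.59,"xyz":[0.5,0,0],"spin":0},
    {"hand":0.59,"xyz":[0.4,0,0],"spin":0},
    {"hand":0.59,"xyz":[0.3,0,0],"spin":0}
  ]
}}

```text
clock: 27.53
tcp_pos: [0.5652, 0.0769, 0.195]
eef_rot: [2.199, 2.242, -0.001]
ft_force: [-0.7, -8.2, 1.9]
width: 0.591
gripper_force: 0.6
```

Emit:
{"api": "send_rows", "payload": {
  "steps": [
    {"hand":0.59,"xyz":[0.3,0,0],"spin":0},
    {"hand":0.59,"xyz":[0.2,0,0],"spin":0},
    {"hand":0.59,"xyz":[0.1,0,0],"spin":0},
    {"hand":0.59,"xyz":[0,0,0],"spin":0}
  ]
}}

```text
clock: 27.87
tcp_pos: [0.5653, 0.0772, 0.1951]
eef_rot: [2.199, 2.242, -0.001]
ft_force: [-0.2, -8.9, 2.3]
width: 0.59
gripper_force: 1.1
```

Emit:
{"api": "send_rows", "payload": {
  "steps": [
    {"hand":0.59,"xyz":[0.2,0,0],"spin":0},
    {"hand":0.59,"xyz":[0,0,0],"spin":0},
    {"hand":0.59,"xyz":[0,0,0],"spin":0},
    {"hand":0.59,"xyz":[0,0,0],"spin":0},
    {"hand":0.59,"xyz":[0,0,0],"spin":0},
    {"hand":0.59,"xyz":[0,0,0],"spin":0},
    {"hand":0.59,"xyz":[0,0,0],"spin":0},
    {"hand":0.59,"xyz":[0,0,0],"spin":0},
    {"hand":0.59,"xyz":[0,0,0],"spin":0}
  ]
}}

```text
clock: 28.62
tcp_pos: [0.5653, 0.0773, 0.1952]
eef_rot: [2.199, 2.242, -0.001]
ft_force: [-0.2, -11.1, 3.4]
width: 0.593
gripper_force: 1.3
```

Emit:
{"api": "send_rows", "payload": {
  "steps": [
    {"hand":0.59,"xyz":[-1,0,0],"spin":0},
    {"hand":0.59,"xyz":[-3,0,0],"spin":0},
    {"hand":0.59,"xyz":[-10,0,0],"spin":0},
    {"hand":0.59,"xyz":[-20,0,-5],"spin":0},
    {"hand":0.59,"xyz":[-30,0,-10],"spin":0},
    {"hand":0.59,"xyz":[-30,0,-25],"spin":0},
    {"hand":0.3,"xyz":[-30,0,-35],"spin":0},
    {"hand":0,"xyz":[-30,0,-35],"spin":0},
    {"hand":0,"xyz":[-20,0,-20],"spin":0},
    {"hand":0,"xyz":[0,0,0],"spin":0}
  ]
}}

```text
clock: 29.45
tcp_pos: [0.5688, -0.0941, 0.3229]
eef_rot: [2.199, 2.235, 0.004]
ft_force: [-0.2, -1.1, -0.4]
width: 0.02
gripper_force: 0.0
```

```bash
python3 - <<'E'
from h import *
s=manip.observe();print(s["tcp_pos"],s["ft_force"],s["eef_rot"],s["width"])
p=manip.read_camera("top");P=pts(p);X,Y,Z=[P[...,i] for i in range(3)]
for c in("jar","tray","seat","panel"):print(c,[(np.round(x["at"],4),round(x["confidence"],2)) for x in manip.landmark_of(p,c)[:1]])
t=manip.trace(p,"jar")[0]["mask"];m=cv2.erode(t.astype(np.uint8),np.ones((5,5)))>0
m&=(Z>.06)&(Z<.09)
A=np.c_[X[m],Y[m],np.ones(m.sum())];k=np.linalg.lstsq(A,Z[m],rcond=None)[0];print("cap plane slope",k,"z",Z[m].mean(),Z[m].std(),m.sum())
q=P[t&(Z>.064)&(Z<.085)][:,:2].astype(np.float32);print(cv2.minEnclosingCircle(q))
cv2.imwrite("pics/t5.png",cv2.resize(p["pixels"][190:310,190:370,::-1],(720,480)))
E
```

```text
[ 0.56875248 -0.09410133  0.32287476] [-0.17154817 -1.1274868  -0.38815386] [2.19853154 2.23522069 0.00365586] 0.020201000747180595
jar [(array([ 0.7039,  0.1191, -0.0022]), 0.65)]
tray []
seat []
panel [(array([0.493 , 0.1153, 0.046 ]), 0.94)]
cap plane slope [0. 0. 0.] z nan nan 0
((0.5637542009353638, 0.12753815948963165), 0.04686335101723671)<stdin>:7: RuntimeWarning: Mean of empty slice.
  ret = ret.dtype.type(ret / rcount)
  ret = _var(a, axis=axis, dtype=dtype, out=out, ddof=ddof,
  arrmean = um.true_divide(arrmean, div, out=arrmean,
  ret = ret.dtype.type(ret / rcount)
```

View pics/t5.png

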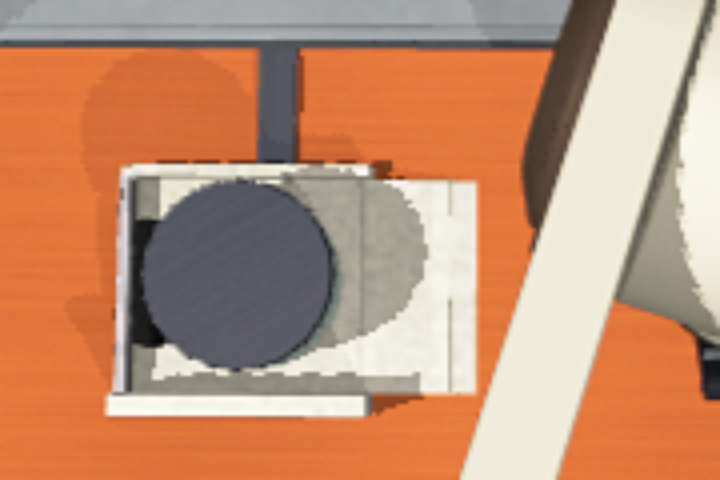

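The crop shows the jar (237,273) inside the tray and touching the dark stop pad at x≈145. The panel is along the bottom at y≈405. Next the shut gripper goes to the front of the panel.

Emit:
{"api": "send_rows", "payload": {
  "steps": [
    {"hand":0,"xyz":[35,-21,0],"spin":0},
    {"hand":0,"xyz":[35,-21,0],"spin":0},
    {"hand":0,"xyz":[35,-21,0],"spin":0},
    {"hand":0,"xyz":[35,-21,0],"spin":0},
    {"hand":0,"xyz":[35,-21,0],"spin":0},
    {"hand":0,"xyz":[35,-21,0],"spin":0},
    {"hand":0,"xyz":[0,0,0],"spin":0},
    {"hand":0,"xyz":[0,0,32],"spin":0},
    {"hand":0,"xyz":[0,0,32],"spin":0},
    {"hand":0,"xyz":[0,0,32],"spin":0},
    {"hand":0,"xyz":[0,0,32],"spin":0},
    {"hand":0,"xyz":[0,0,0],"spin":0},
    {"hand":0,"xyz":[0,0,0],"spin":0}
  ]
}}

```text
clock: 30.83
tcp_pos: [0.4379, 0.1176, 0.1895]
eef_rot: [-2.197, -2.242, 0.004]
ft_force: [-0.7, 0.3, 0.8]
width: -0.001
gripper_force: 0.0
```

```bash
python3 - <<'E'
from h import *
s=manip.observe();print(s["tcp_pos"],s["ft_force"],s["eef_rot"],s["width"])
for c in("top","scene"):
  p=manip.read_camera(c);P=pts(p);X,Y,Z=[P[...,i] for i in range(3)]
  m=(np.hypot(X-.564,Y-.1275)<.04)&(Z>.055)&(Z<.09)
  if m.sum()>50:
    A=np.c_[X[m]-.564,Y[m]-.1275,np.ones(m.sum())];print(c,np.linalg.lstsq(A,Z[m],rcond=None)[0],Z[m].std(),m.sum())
  m=(abs(X-.7)<.02)&(abs(Y-.13)<.02);print("shelf z",np.median(Z[m]))
E
```

```text
[0.43788104 0.11756918 0.18945572] [-0.71673004  0.26153316  0.84980776] [-2.19744199 -2.24196308  0.00441427] -0.0006232387349641343
top [-0.00518241  0.00109882  0.07265329] 0.0014743626226426786 1316
shelf z 0.12930471938838822
scene [ 0.00041632 -0.00236901  0.072255  ] 0.0012947823605346642 498
shelf z 0.12943797435685578
```

The cap is flat at 72 mm, as it should be with the jar on the tray floor. Now I push the panel gently.

Emit:
{"api": "send_rows", "payload": {
  "steps": [
    {"hand":0,"xyz":[0,12,0],"spin":0},
    {"hand":0,"xyz":[0,10,0],"spin":0},
    {"hand":0,"xyz":[0,5,0],"spin":0},
    {"hand":0,"xyz":[0,1,0],"spin":0},
    {"hand":0,"xyz":[0,1,0],"spin":0},
    {"hand":0,"xyz":[0,1,0],"spin":0},
    {"hand":0,"xyz":[0,1,0],"spin":0},
    {"hand":0,"xyz":[0,1,0],"spin":0},
    {"hand":0,"xyz":[0,1,0],"spin":0},
    {"hand":0,"xyz":[0,1,0],"spin":0},
    {"hand":0,"xyz":[0,1,0],"spin":0},
    {"hand":0,"xyz":[0,1,0],"spin":0},
    {"hand":0,"xyz":[0,1,0],"spin":0},
    {"hand":0,"xyz":[0,1,0],"spin":0},
    {"hand":0,"xyz":[0,1,0],"spin":0},
    {"hand":0,"xyz":[0,1,0],"spin":0},
    {"hand":0,"xyz":[0,1,0],"spin":0},
    {"hand":0,"xyz":[0,1,0],"spin":0},
    {"hand":0,"xyz":[0,1,0],"spin":0},
    {"hand":0,"xyz":[0,1,0],"spin":0}
  ]
}}

```text
clock: 32.6
tcp_pos: [0.4823, 0.1181, 0.1901]
eef_rot: [-2.2, -2.243, 0.001]
ft_force: [-3.1, -0.2, 1.7]
width: 0.0
gripper_force: 1.4
```

Emit:
{"api": "send_rows", "payload": {
  "steps": [
    {"hand":0,"xyz":[0,1,0],"spin":0},
    {"hand":0,"xyz":[0,1.2,0],"spin":0},
    {"hand":0,"xyz":[0,1.4,0],"spin":0},
    {"hand":0,"xyz":[0,1.6,0],"spin":0},
    {"hand":0,"xyz":[0,1.8,0],"spin":0},
    {"hand":0,"xyz":[0,2,0],"spin":0},
    {"hand":0,"xyz":[0,2,0],"spin":0},
    {"hand":0,"xyz":[0,2,0],"spin":0},
    {"hand":0,"xyz":[0,2,0],"spin":0},
    {"hand":0,"xyz":[0,2,0],"spin":0},
    {"hand":0,"xyz":[0,2,0],"spin":0},
    {"hand":0,"xyz":[0,2,0],"spin":0},
    {"hand":0,"xyz":[0,2,0],"spin":0},
    {"hand":0,"xyz":[0,2,0],"spin":0},
    {"hand":0,"xyz":[0,2,0],"spin":0},
    {"hand":0,"xyz":[0,2,0],"spin":0},
    {"hand":0,"xyz":[0,2,0],"spin":0},
    {"hand":0,"xyz":[0,2,0],"spin":0},
    {"hand":0,"xyz":[0,2,0],"spin":0},
    {"hand":0,"xyz":[0,2,0],"spin":0}
  ]
}}

```text
clock: 34.27
tcp_pos: [0.5196, 0.1188, 0.1902]
eef_rot: [2.2, 2.243, -0.0]
ft_force: [-3.1, -2.9, 0.4]
width: -0.002
gripper_force: 1.5
```

Emit:
{"api": "send_rows", "payload": {
  "steps": [
    {"hand":0,"xyz":[0,2,0],"spin":0},
    {"hand":0,"xyz":[0,2,0],"spin":0},
    {"hand":0,"xyz":[0,2,0],"spin":0},
    {"hand":0,"xyz":[0,2,0],"spin":0},
    {"hand":0,"xyz":[0,2,0],"spin":0},
    {"hand":0,"xyz":[0,2,0],"spin":0},
    {"hand":0,"xyz":[0,2,0],"spin":0},
    {"hand":0,"xyz":[0,2,0],"spin":0},
    {"hand":0,"xyz":[0,2,0],"spin":0},
    {"hand":0,"xyz":[0,2,0],"spin":0},
    {"hand":0,"xyz":[0,2,0],"spin":0},
    {"hand":0,"xyz":[0,2,0],"spin":0},
    {"hand":0,"xyz":[0,2,0],"spin":0},
    {"hand":0,"xyz":[0,2,0],"spin":0},
    {"hand":0,"xyz":[0,2,0],"spin":0},
    {"hand":0,"xyz":[0,2,0],"spin":0}
  ]
}}

```text
clock: 35.6
tcp_pos: [0.5516, 0.1194, 0.1902]
eef_rot: [2.2, 2.243, -0.0]
ft_force: [-3.5, -2.5, 0.4]
width: 0.001
gripper_force: 1.6
```

```bash
python3 - <<'E'
from h import *
s=manip.observe();print(s["tcp_pos"],s["ft_force"],s["clock"])
p=manip.read_camera("top");P=pts(p);X,Y,Z=[P[...,i] for i in range(3)]
m=(abs(Z-.046)<.004)&(X>.5)&(X<.65)&(Y>.06)&(Y<.2);print(m.sum(),np.percentile(X[m],[1,50,99]) if m.any() else 0)
for c in("jar","panel"):print(c,[(np.round(x["at"],4),round(x["confidence"],2)) for x in manip.landmark_of(p,c)[:1]])
p=manip.read_camera("scene")
for c in("jar","panel"):print(c,[(np.round(x["at"],4),round(x["confidence"],2)) for x in manip.landmark_of(p,c)[:1]])
E
```

```text
[0.55156385 0.11943982 0.19015567] [-3.48213231 -2.51324764  0.39332604] 35.6
0 0
jar [(array([0.6393, 0.1276, 0.0047]), 0.81)]
panel []
jar [(array([0.6352, 0.1241, 0.0022]), 0.94)]
panel [(array([0.5626, 0.1204, 0.0471]), 0.71)]
```

Emit:
{"api": "send_rows", "payload": {
  "steps": [
    {"hand":0,"xyz":[0,1.5,0],"spin":0},
    {"hand":0,"xyz":[0,2,0],"spin":0},
    {"hand":0,"xyz":[0,2,0],"spin":0},
    {"hand":0,"xyz":[0,2,0],"spin":0},
    {"hand":0,"xyz":[0,2,0],"spin":0},
    {"hand":0,"xyz":[0,2,0],"spin":0},
    {"hand":0,"xyz":[0,2,0],"spin":0},
    {"hand":0,"xyz":[0,2,0],"spin":0},
    {"hand":0,"xyz":[0,2,0],"spin":0},
    {"hand":0,"xyz":[0,2,0],"spin":0},
    {"hand":0,"xyz":[0,1.5,0],"spin":0},
    {"hand":0,"xyz":[0,1.2,0],"spin":0},
    {"hand":0,"xyz":[0,1,0],"spin":0},
    {"hand":0,"xyz":[0,0.8,0],"spin":0}
  ]
}}

```text
clock: 37.07
tcp_pos: [0.5754, 0.1199, 0.1902]
eef_rot: [2.2, 2.243, -0.0]
ft_force: [-3.1, 0.4, 2.4]
width: 0.002
gripper_force: 1.5
```

Emit:
{"api": "send_rows", "payload": {
  "steps": [
    {"hand":0,"xyz":[0,0.6,0],"spin":0},
    {"hand":0,"xyz":[0,0.5,0],"spin":0},
    {"hand":0,"xyz":[0,0.5,0],"spin":0}
  ]
}}

```text
clock: 37.32
tcp_pos: [0.577, 0.1199, 0.1902]
eef_rot: [2.2, 2.243, -0.0]
ft_force: [-3.9, -0.7, 3.3]
width: -0.002
gripper_force: 1.5
```

Emit:
{"api": "send_rows", "payload": {
  "steps": [
    {"hand":0,"xyz":[0,0.5,0],"spin":0},
    {"hand":0,"xyz":[0,0.5,0],"spin":0},
    {"hand":0,"xyz":[0,0.5,0],"spin":0},
    {"hand":0,"xyz":[0,0.5,0],"spin":0}
  ]
}}

```text
clock: 37.65
tcp_pos: [0.579, 0.1199, 0.1901]
eef_rot: [2.2, 2.243, -0.0]
ft_force: [-3.0, 0.8, 2.8]
width: 0.002
gripper_force: 1.5
```

Emit:
{"api": "send_rows", "payload": {
  "steps": [
    {"hand":0,"xyz":[0,0.5,0],"spin":0},
    {"hand":0,"xyz":[0,0.5,0],"spin":0},
    {"hand":0,"xyz":[0,0.5,0],"spin":0},
    {"hand":0,"xyz":[0,0.5,0],"spin":0}
  ]
}}

```text
clock: 37.98
tcp_pos: [0.581, 0.12, 0.1902]
eef_rot: [2.2, 2.243, -0.0]
ft_force: [-3.5, -1.2, 2.2]
width: -0.0
gripper_force: 1.5
```

Emit:
{"api": "send_rows", "payload": {
  "steps": [
    {"hand":0,"xyz":[0,0.5,0],"spin":0},
    {"hand":0,"xyz":[0,0.5,0],"spin":0},
    {"hand":0,"xyz":[0,0.5,0],"spin":0},
    {"hand":0,"xyz":[0,0.5,0],"spin":0}
  ]
}}

```text
clock: 38.32
tcp_pos: [0.583, 0.12, 0.1902]
eef_rot: [2.2, 2.243, -0.0]
ft_force: [-4.1, -1.0, 1.9]
width: -0.002
gripper_force: 1.5
```

Emit:
{"api": "send_rows", "payload": {
  "steps": [
    {"hand":0,"xyz":[0,0.5,0],"spin":0},
    {"hand":0,"xyz":[0,0.5,0],"spin":0},
    {"hand":0,"xyz":[0,0.5,0],"spin":0},
    {"hand":0,"xyz":[0,0.5,0],"spin":0}
  ]
}}

```text
clock: 38.65
tcp_pos: [0.585, 0.12, 0.1902]
eef_rot: [2.2, 2.243, -0.0]
ft_force: [-2.7, -0.9, 1.8]
width: 0.005
gripper_force: 1.5
```

Emit:
{"api": "send_rows", "payload": {
  "steps": [
    {"hand":0,"xyz":[0,0.5,0],"spin":0},
    {"hand":0,"xyz":[0,0.5,0],"spin":0},
    {"hand":0,"xyz":[0,0.5,0],"spin":0},
    {"hand":0,"xyz":[0,0.5,0],"spin":0}
  ]
}}

```text
clock: 38.98
tcp_pos: [0.587, 0.1201, 0.1902]
eef_rot: [2.2, 2.243, -0.0]
ft_force: [-3.3, -1.8, 1.8]
width: 0.001
gripper_force: 1.5
```

Emit:
{"api": "send_rows", "payload": {
  "steps": [
    {"hand":0,"xyz":[0,0.5,0],"spin":0},
    {"hand":0,"xyz":[0,0.5,0],"spin":0},
    {"hand":0,"xyz":[0,0.5,0],"spin":0},
    {"hand":0,"xyz":[0,0.5,0],"spin":0}
  ]
}}

```text
clock: 39.32
tcp_pos: [0.5889, 0.1201, 0.1901]
eef_rot: [-2.2, -2.243, 0.001]
ft_force: [-9.4, -2.1, 5.3]
width: -0.003
gripper_force: 4.3
```

Emit:
{"api": "send_rows", "payload": {
  "steps": [
    {"hand":0,"xyz":[0,0.3,0],"spin":0},
    {"hand":0,"xyz":[0,0.2,0],"spin":0},
    {"hand":0,"xyz":[0,0,0],"spin":0}
  ]
}}

```text
clock: 39.57
tcp_pos: [0.5891, 0.1202, 0.1901]
eef_rot: [-2.199, -2.242, 0.002]
ft_force: [-10.4, -2.4, 6.5]
width: -0.006
gripper_force: 4.9
```

The tray is home: the force rises and the panel no longer moves. Backing off now.

Emit:
{"api": "send_rows", "payload": {
  "steps": [
    {"hand":0,"xyz":[0,-1,0],"spin":0},
    {"hand":0,"xyz":[0,-3,0],"spin":0},
    {"hand":0,"xyz":[0,-10,0],"spin":0},
    {"hand":0,"xyz":[0,-25,0],"spin":0},
    {"hand":0,"xyz":[0,-35,0],"spin":0},
    {"hand":0,"xyz":[0,-35,0],"spin":0},
    {"hand":0,"xyz":[0,-25,-25],"spin":0},
    {"hand":0,"xyz":[0,-10,-35],"spin":0},
    {"hand":0,"xyz":[0,0,-35],"spin":0},
    {"hand":0,"xyz":[0,0,0],"spin":0},
    {"hand":0,"xyz":[0,0,0],"spin":0}
  ]
}}

```text
clock: 40.48
tcp_pos: [0.4451, 0.1175, 0.2871]
eef_rot: [2.198, 2.241, 0.005]
ft_force: [-0.2, 0.4, -0.2]
width: -0.004
gripper_force: 0.0
```

```bash
python3 - <<'E'
from h import *
s=manip.observe();print(s["tcp_pos"],s["ft_force"],s["clock"])
p=manip.read_camera("top");P=pts(p);X,Y,Z=[P[...,i] for i in range(3)]
m=(abs(Z-.046)<.004)&(X>.55)&(X<.65)&(Y>.06)&(Y<.2);print(m.sum(),"panel face",np.percentile(X[m],[1,5,50]) if m.any() else 0)
p=manip.read_camera("scene");P=pts(p)
for c in("jar","panel","seat","tray","riser","bowl","ring"):print(c,[(np.round(x["at"],4),round(x["confidence"],2)) for x in manip.landmark_of(p,c)[:1]])
cv2.imwrite("pics/s6.png",cv2.resize(p["pixels"][140:300,220:420,::-1],(750,600)))
E
```

```text
[0.44510985 0.11749915 0.2871052 ] [-0.15506989  0.4347795  -0.16241675] 40.4833
400 panel face [0.60107456 0.60174024 0.6072445 ]
jar [(array([ 6.733e-01,  1.235e-01, -2.000e-04]), 0.89)]
panel [(array([0.5988, 0.121 , 0.044 ]), 0.56)]
seat [(array([0.6732, 0.1158, 0.0061]), 0.56)]
tray [(array([6.733e-01, 1.143e-01, 3.000e-04]), 0.67)]
riser [(array([0.7016, 0.1162, 0.0054]), 0.95)]
bowl [(array([ 0.5479,  0.3743, -0.0021]), 0.59)]
ring [(array([ 0.4096,  0.3109, -0.0012]), 0.61)]
```

View pics/s6.png

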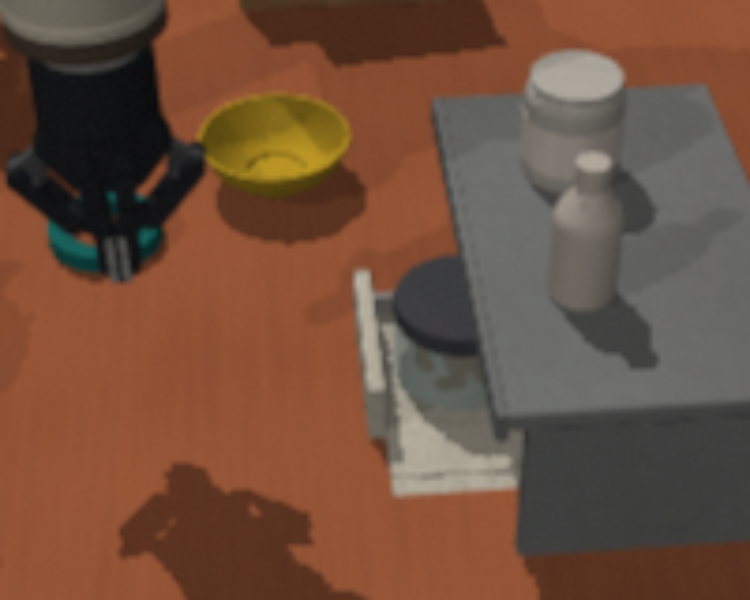

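The picture shows the tray shut under the shelf with the jar (440,330) in it, the gripper clear at (110,200), and the bystanders in place.

```bash
python3 -c "
from cell import manip
print(manip.hand_in())"
```

```text
the job is handed in; nothing more can be done
None
```

The job is handed in after about 40 s of robot time: the jar was pressed on the stop at about 11 N by wrist force, and now sits flat in the tray. The tray is fully home and the gripper is clear; the hand-in returned no verdict.

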